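Lay out the tea-for-one set

TASK

The white tea-for-one set is stacked up as it is stored: cup at the bottom, then the teapot, the steel infuser in the pot's neck and the lid on top. Take it apart and lay it out: the cup centred on its saucer, the teapot on the round cork mat, the infuser standing upright in the small flowered bowl with the tea leaves, and the lid back on the empty teapot so that it is closed. Set the china down gently and keep it upright, and leave the steel seasoning pot and the garlic bulb where they are.

Things in the scene. Friction and masses are not known exactly. Their poses are not given: they have to be found in the camera images.
- cup: White cup, lowest of the stack, on the worktop; 60 mm high, rim 92 mm and foot 52 mm wide, 0.2 kg. Origin: centre of its underside, z up. Handle toward +x: an upright loop 11 mm thick (along y), from 46 to 75 mm off the axis and 15 to 53 mm high; pinch it from above across y, 62 mm off the axis. At the start the handle is roughly toward the robot.
- teapot: White teapot without lid, its foot (76 mm wide, 6 mm high) in the cup's mouth, origin 54 mm above the cup's. 74 mm high, belly 88 mm, round neck 62 mm wide outside, bore 54 mm, from 56 to 74 mm high; 0.28 kg. Origin: centre of its underside, z up; spout toward +x (to 65 mm off the axis), ear handle toward -x (to 71 mm), both below the neck's top. Lift it straight up by the neck, across y.
- infuser: Steel tea infuser, 58 mm high: a basket 38 mm wide at the foot, 50 mm at the top, under a round collar 66 mm wide and 12 mm high (46 to 58 mm above its foot); 0.07 kg. Origin: centre of its underside, z up. At the start the collar rests on the teapot's neck, origin 28 mm above the teapot's; draw it straight up by the collar.
- lid: White teapot lid: disc 59 mm wide over a 43 mm wide plug 6 mm high; knob 19 mm wide, 21 to 37 mm above the plug's foot; 0.06 kg. Origin: centre of the plug's foot, z up. At the start it sits in the infuser's mouth, origin 52 mm above the infuser's; seated on the open pot, 68 mm above the pot's. Meanwhile it can wait, standing on its plug, on the free saucer or bare worktop.
- saucer: White ceramic saucer, 136 mm in diameter, 15 mm high at the rim; flat well in the middle 66 mm in diameter, its floor 5 mm above the worktop. Loose. Like mat, bowl and stack it may be left or right of the sink, whose tall faucet stands in the middle: cross in front of it. Origin: centre of its underside.
- cork_mat: Round cork mat, 110 mm in diameter and 8 mm thick, flat. Loose. Origin: centre of its underside, so its top is at 8 mm.
- bowl: Small white bowl with a flower pattern and a few brown flecks (tea leaves) in it, 115 mm in diameter at the rim, 52 mm high, its inner floor 8 mm above the worktop and about 50 mm wide, widening upward. Loose. Origin: centre of its underside. A like bowl far right on a plate is not meant.
- seasoning_pot: Bystander: small lidded steel seasoning pot at the front edge before the sink, 56 mm in diameter and 62 mm high. Loose; not to be disturbed. Origin: centre of its underside.
- garlic: Bystander: garlic bulb at the front edge before the sink, 50 mm wide and 51 mm high. Loose; not to be disturbed. Origin: centre of its underside.

How it is judged (in metres and radians):
At the end, for the whole second after the job is handed in: Lid seated level on the teapot (8 mm off axis, 4 mm in height); pot upright on the cork mat (15 mm); cup upright in the saucer's well (12 mm); infuser upright on the bowl's floor (15 mm); saucer, mat and bowl flat on the worktop; the set released and at rest (horizontal distance between lid and teapot below 0.008 m and z of lid in the frame of teapot between 0.064 and 0.072 m and angle between each of lid, cup, saucer, cork_mat, bowl's own z axis and vertical below 0.1 rad and horizontal distance between teapot and cork_mat below 0.015 m and z of teapot in the frame of cork_mat between 0.004 and 0.012 m and angle between teapot's own z axis and vertical below 0.08 rad and horizontal distance between cup and saucer below 0.012 m and z of cup in the frame of saucer between 0.001 and 0.009 m and horizontal distance between infuser and bowl below 0.015 m and z of infuser in the frame of bowl between 0.002 and 0.014 m and angle between infuser's own z axis and vertical below 0.2 rad and height (world z) of each of saucer, cork_mat, bowl below 0.008 m and linear speed of each of lid, teapot, cup, infuser below 0.02 m/s and angular speed of each of lid, teapot, cup, infuser below 0.3 rad/s); the robot touches nothing.
It fails at once if the cup or the teapot is tipped over by more than 40 degrees (angle between any of cup, teapot's own z axis and vertical above 0.7 rad).
It fails at once if cup, teapot or lid is banged down (over 60 N on what it is set on) (contact force between cup and saucer above 60 N or contact force between teapot and cork_mat above 60 N or contact force between lid and teapot above 60 N).
It fails at once if the cup or the teapot is dropped (moves faster than 0.6 m/s out of the fingers, a fall of about 2 cm) ((linear speed of cup above 0.6 m/s and contact force between cup and the fingers below 0.1 N) or (linear speed of teapot above 0.6 m/s and contact force between teapot and the fingers below 0.1 N)).
It fails at once if the seasoning pot or the garlic is moved by more than 40 mm (distance of any of seasoning_pot, garlic from where it was at the start of the episode above 0.04 m).
It also fails if it takes over 138 s, if anything falls off the work surface, if the arm or the gripper's body presses on something with over 40 N, if the wrist force passes 120 N, or if a joint passes its speed limit or range.

ROBOT

A 6-joint arm with a two-finger parallel gripper is mounted at the origin on a cart in front of the work surface, level with it; the furniture and walls round the work are solid. World frame = base frame: x ahead of the robot, y to its left, z up, the work surface at z = 0. Lengths are in mm, angles in rad, forces in N, time in s.
With the tool pointing down it reaches from about 350 to 875 mm from the base axis. Payload 4.2 kg.
Tool frame: the origin (TCP) lies midway between the tips of the shut fingers; the grasp point (between the pads) lies 19 mm behind it (arm.hold_point_z is the distance from the TCP to the grasp point, in mm); z points along the fingers, y is the line along which they close (so a half turn about z gives the same grasp; the last joint's range is limited). The gripper opens to 85 mm and grips with 20 to 120 N. Pads are 22 mm wide; open, the fingers measure 114 mm over their backs; the gripper's body (76 mm by 85 mm) begins 54 mm behind the grasp point. The pads swing forward as they close: fully open they stand 13 mm farther back than shut.
Start: joints at [1.58, 0.385, 0.008, 0, -1.194, -0.259], TCP at [154.475, 605.588, 231.312] pointing down, gripper open.
Joint ranges: [-3.14, 3.14], [-1.21, 2.06], [-1.07, 1.41], [-3.16, 2.05], [-2.99, -0.16], [-3.1, 3.1]. Speed limits (rad/s): [2.79, 2.79, 3.14, 3.14, 3.14, 3.14].

INTERFACE

Orientations are given as a unit quaternion [x, y, z, w].
In Python, from bench import arm, vision gives the robot as it stands. The module is installed in compiled form; this text tells all that it offers.
- The arm moves only by the tool servo_tool, never from a script. Its argument "plan" is a list of rows, each a list of 7 numbers: the shift along the world's x, y, z each as a share of 300 mm, from -1 to 1, then the turn, a rotation vector about the world's x, y, z each as a share of 2 rad, from -1 to 1, then the opening, from 0 (shut) to 1 (fully open). A call has 1 to 20 rows; each row shifts and turns the commanded pose from where the row before left it; what a row does not reach is not made up. A row lasts 1/8 s, in which the tool goes at most 62.5 mm and 10.7 degrees, less where a joint would pass 70% of its speed; a pose out of reach is approached as far as the arm can. A call with a number of a shift or a turn outside -1 to 1 is refused whole. A call with a gripper value outside its range is refused whole. The fingers move at their own pace and stop on an object; the grip force is fixed at half the most. Time passes only in rows, so rows that do not move let the fingers close. It gives the time, the measured TCP pose, the force, the opening and the grip force at its end, in the units of the state.
- arm.read_state(): the state, without advancing time (a new reading comes with each control period).
- vision.get_image(name): name is "scene" or "top"; returns a dict with "image" (420x560x3 uint8, red, green, blue), "z_map" (420x560 float32, mm along the optical axis (not along the pixel's ray), 0 where there is no reading), "K" (3x3 intrinsics, pixels), "world_to_cam" (4x4, takes a point from world to camera coordinates). Camera axes: x right, y down, z forward; pixel columns grow to the right and rows downward; lengths in mm; the calibration is good to about 2 mm. A picture is of the moment at which its call begins.
- arm.job_done(): hands the job in; it is judged then, once.
The state is a dict: "clock": time; "joints": joint angles; "joint_vel": joint speeds; "joint_efforts": joint torques, N m; "position": TCP position; "ee_rot": TCP orientation; "contact_force": force on the tool from outside, world axes, zero at the start; "wrist_torque": the same for the moment, N m; "gripper_width": finger opening in mm; "grasp_force": force on a finger pad.
Only numpy, scipy, OpenCV 4.12 (cv2) and the standard library are available. Lean on these libraries where they do the work, as an engineer would, in place of code of your own. Each camera call takes 0.05 s, during which the arm holds its last target. There are 200 camera calls.

## Working session

There is one attempt and no reset: what is moved stays moved. The work goes in short steps, Python scripts to look and compute and a tool call to move; the robot and the scene stay as the last step left them, time stands still between calls to the robot, and variables do not carry over. Pictures are saved under pics/ and viewed, at most 14 in all, crops included, and the job is handed in when it is done.

Besides the shell and the picture viewer there is one more tool, called as a command line: name --pt "numbers of a row" for each row, then --argument value for the rest. servo_tool: Moves the arm, as the interface text tells. Its arguments: {"type":"object","properties":{"plan":{"type":"array"}},"required":["plan"]}

```bash
mkdir -p pics; python3 - <<'E'
from bench import arm, vision
import cv2,numpy as np
print(arm.read_state())
for n in("scene","top"):
    d=vision.get_image(n); np.savez(f"{n}0.npz",**d)
    cv2.imwrite(f"pics/{n}0.png",d["image"][:,:,::-1]); print(n,d["K"],d["world_to_cam"])
E
```

```text
{'clock': 0.0, 'joints': array([ 1.57958265e+00,  3.85522372e-01,  6.60181356e-03, -5.28574646e-04,
       -1.19402802e+00, -2.58575377e-01]), 'joint_vel': array([ 0.00044386, -0.00027274,  0.00050856, -0.0004588 ,  0.0013417 ,
       -0.0010039 ]), 'joint_efforts': array([ 3.77306324e-04, -3.92284799e+01,  1.88399041e+01,  4.18596670e+00,
       -4.51592627e-03,  9.28195590e-06]), 'position': array([154.34383822, 605.01370628, 230.22845716]), 'ee_rot': array([ 9.92198057e-01, -1.24666747e-01, -1.00023892e-04,  1.09926619e-03]), 'contact_force': array([ 0.33826481,  0.16083562, -0.03620137]), 'wrist_torque': array([0.07043657, 0.02035407, 0.02659659]), 'grasp_force': 0.0, 'gripper_width': 85.08991948035195}
scene [[385.55620422   0.         277.46618332]
 [  0.         385.55620422 198.83152777]
 [  0.           0.           1.        ]] [[ 7.83368094e-01 -6.21491763e-01 -9.07841138e-03 -4.42575414e+02]
 [-4.69177630e-01 -5.81675310e-01 -6.64474367e-01  2.68137789e+02]
 [ 4.07684658e-01  5.24787406e-01 -7.47255912e-01  9.03748700e+02]
 [ 0.00000000e+00  0.00000000e+00  0.00000000e+00  1.00000000e+00]]
top [[450.77592456   0.         268.87235177]
 [  0.         450.77592456 215.19875573]
 [  0.           0.           1.        ]] [[ 2.15668027e-02 -9.99614709e-01  1.74730457e-02 -9.80617775e+01]
 [-9.84695657e-01 -2.42616831e-02 -1.72585729e-01  5.20347000e+02]
 [ 1.72943159e-01 -1.34835098e-02 -9.84839509e-01  1.16057465e+03]
 [ 0.00000000e+00  0.00000000e+00  0.00000000e+00  1.00000000e+00]]
```

View pics/scene0.png

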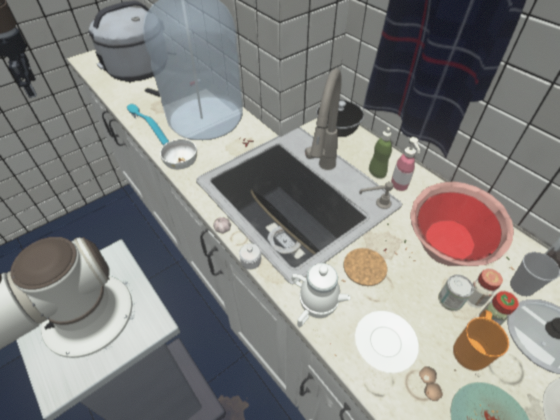

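View pics/top0.png

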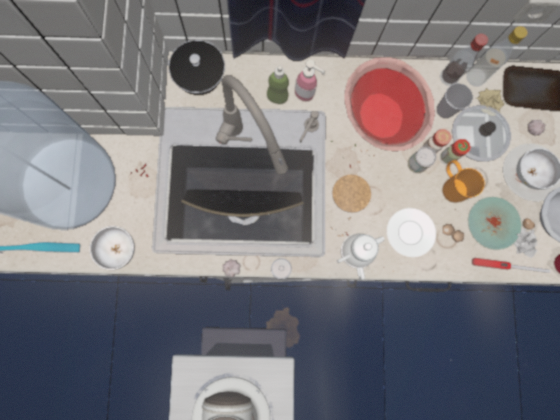

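Scene view: stack at about (320,290), cup handle (303,318), cork mat (365,266), saucer (387,341), flecked bowl (179,154), seasoning pot (250,255), garlic (222,225). Top view: stack (363,250), mat (352,194), saucer (410,233), bowl (113,248).

```bash
cat > h.py <<'E'
import numpy as np,cv2
from bench import arm,vision
def cloud(d):
    z=d["z_map"].astype(float); v,u=np.mgrid[:z.shape[0],:z.shape[1]]; K=d["K"]
    P=np.stack([(u-K[0,2])/K[0,0]*z,(v-K[1,2])/K[1,1]*z,z],-1)
    T=d["world_to_cam"]; W=(P-T[:3,3])@T[:3,:3]; W[z==0]=np.nan
    return W
def ray(d,u,v,h):
    K=d["K"];T=d["world_to_cam"];R=T[:3,:3]
    c=-R.T@T[:3,3]; r=R.T@np.array([(u-K[0,2])/K[0,0],(v-K[1,2])/K[1,1],1])
    return c+r*(h-c[2])/r[2]
def sl(W,c,r,z0,z1):
    P=W.reshape(-1,3); P=P[~np.isnan(P[:,0])]
    return P[(np.hypot(P[:,0]-c[0],P[:,1]-c[1])<r)&(P[:,2]>z0)&(P[:,2]<z1)]
def circ(P):
    A=np.c_[2*P[:,:2],np.ones(len(P))]; s=np.linalg.lstsq(A,(P[:,:2]**2).sum(1),rcond=None)[0]
    return np.r_[s[:2],np.sqrt(s[2]+s[0]**2+s[1]**2)].round(1)
def mec(P): 
    c,r=cv2.minEnclosingCircle(P[:,:2].astype(np.float32)); return np.round([*c,r],1)
E
python3 - <<'E'
from h import *
for n in("scene","top"):
    d=dict(np.load(n+"0.npz")); W=cloud(d); print(n)
    if n=="top":
        for k,(u,v) in dict(knob=(368,243),mat=(352,194),saucer=(410,233),bowl=(113,248),seas=(282,268),garlic=(232,268),faucet=(283,168)).items():
            print(k,W[v,u].round(0))
        C={k:W[v,u][:2] for k,(u,v) in dict(mat=(352,194),saucer=(410,233),bowl=(113,248),st=(368,243)).items()}
    for k,R,z0,z1 in (("mat",80,5,14),("saucer",90,11,20),("bowl",80,40,58),("st",45,158,175),("st",60,143,156),("st",60,126,141)):
        if n=="scene": C=dict(mat=(550,-320),saucer=(440,-460),bowl=(430,305),st=(410,-345)) 
        P=sl(W,C[k],R,z0,z1)
        print(k,z0,len(P), P.mean(0).round(0) if len(P) else "", mec(P) if len(P)>3 else "",circ(P) if len(P)>5 else "")
E
```

```text
scene
mat 5 994 [ 586. -318.    8.] [ 575.7 -305.5   73.3] [ 586.  -315.5   36.2]
saucer 11 988 [ 464. -471.   13.] [ 485.4 -476.6   67.7] [ 483.3 -475.9   54. ]
bowl 40 252 [424. 323.  46.] [424.4 324.5  60.3] [423.9 323.9  55.7]
st 158 79 [ 428. -324.  168.] [ 430.1 -322.5    9.7] [ 429.3 -322.7    7. ]
st 143 416 [ 427. -325.  146.] [ 429.4 -322.3   29.1] [ 430.1 -321.9   21. ]
st 126 181 [ 416. -333.  137.] [ 429.  -322.6   33.3] [ 429.9 -322.2   31.1]
top
knob [ 439. -321.  172.]
mat [ 594. -317.   10.]
saucer [ 489. -477.    7.]
bowl [429. 335.   5.]
seas [ 382. -123.   63.]
garlic [380.   8.  42.]
faucet [ 595. -113.  253.]
mat 5 1016 [ 597. -314.    8.] [ 594.8 -316.2   79. ] [ 596.8 -313.6   40. ]
saucer 11 887 [ 490. -478.   14.] [ 489.2 -487.4   77.8] [ 490.1 -476.2   56.4]
bowl 40 270 [426. 329.  48.] [425.9 325.9  58.6] [425.4 325.6  55.7]
st 158 53 [ 431. -319.  168.] [ 432.  -320.2    9.8] [ 431.4 -319.9    6.9]
st 143 339 [ 431. -319.  146.] [ 432.4 -320.5   30.2] [ 431.6 -320.8   21.2]
st 126 121 [ 429. -314.  138.] [ 431.5 -320.2   32.9] [ 431.4 -320.3   30.9]
```

```bash
python3 - <<'E'
from h import *
for n in("scene","top"):
    d=dict(np.load(n+"0.npz")); W=cloud(d); print(n)
    hsv=cv2.cvtColor(d["image"],cv2.COLOR_RGB2HSV)
    m=((hsv[...,0]<25)&(hsv[...,1]>90)&(np.hypot(W[...,0]-594,W[...,1]+317)<75)&(W[...,2]<25)).astype(np.uint8)
    c=max(cv2.findContours(m,0,1)[0],key=cv2.contourArea)[:,0]
    Q=np.array([ray(d,u,v,8) for u,v in c]); print("mat",m.sum(),mec(Q),circ(Q))
    # saucer: angular outermost points
    P=sl(W,(485,-476),73,10,18); P=P[np.hypot(P[:,0]-485,P[:,1]+476)>55]; print("sauc",mec(P),circ(P))
    st=np.array([431,-321.5])
    for z0,z1,r0 in((15,50,55),(62,125,50)):
        P=sl(W,st,80,z0,z1); q=P[:,:2]-st; r=np.hypot(*q.T); a=np.degrees(np.arctan2(q[:,1],q[:,0]))[r>r0]
        h,_=np.histogram(a,18,(-180,180)); print(z0,dict(zip(range(-170,180,20),h)))
        for lo in range(-180,180,20):
            s=(a>=lo)&(a<lo+40)
            if s.sum()>15: print(lo, np.median(a[s]).round(1),r[r>r0][s].max().round(0),P[r>r0][s][:,2].max().round(0))
from scipy.spatial.transform import Rotation as R
print(R.from_quat(arm.read_state()["ee_rot"]).as_matrix().round(3))
E
```

```text
scene
mat 1156 [ 594.4 -318.1   52.5] [ 594.3 -318.3   50.9]
sauc [ 489.4 -477.9   68.2] [ 487.3 -476.9   61.6]
15 {-170: np.int64(55), -150: np.int64(0), -130: np.int64(0), -110: np.int64(0), -90: np.int64(0), -70: np.int64(0), -50: np.int64(0), -30: np.int64(0), -10: np.int64(0), 10: np.int64(0), 30: np.int64(0), 50: np.int64(0), 70: np.int64(0), 90: np.int64(0), 110: np.int64(0), 130: np.int64(0), 150: np.int64(0), 170: np.int64(0)}
-180 -166.4 77.0 50.0
62 {-170: np.int64(0), -150: np.int64(0), -130: np.int64(0), -110: np.int64(0), -90: np.int64(0), -70: np.int64(52), -50: np.int64(3), -30: np.int64(0), -10: np.int64(0), 10: np.int64(0), 30: np.int64(0), 50: np.int64(0), 70: np.int64(0), 90: np.int64(0), 110: np.int64(23), 130: np.int64(43), 150: np.int64(0), 170: np.int64(0)}
-100 -66.4 67.0 101.0
-80 -65.8 67.0 101.0
80 118.4 65.0 108.0
100 121.2 69.0 111.0
120 122.0 69.0 111.0
top
mat 312 [ 601.4 -334.4   44.1] [ 604.  -338.7   30.4]
sauc [ 489.8 -476.6   68.1] [ 488.3 -476.2   61.5]
15 {-170: np.int64(29), -150: np.int64(0), -130: np.int64(0), -110: np.int64(0), -90: np.int64(0), -70: np.int64(0), -50: np.int64(0), -30: np.int64(0), -10: np.int64(0), 10: np.int64(0), 30: np.int64(0), 50: np.int64(0), 70: np.int64(0), 90: np.int64(0), 110: np.int64(0), 130: np.int64(0), 150: np.int64(0), 170: np.int64(0)}
-180 -173.1 74.0 50.0
62 {-170: np.int64(0), -150: np.int64(0), -130: np.int64(0), -110: np.int64(0), -90: np.int64(0), -70: np.int64(18), -50: np.int64(14), -30: np.int64(0), -10: np.int64(0), 10: np.int64(0), 30: np.int64(0), 50: np.int64(0), 70: np.int64(0), 90: np.int64(0), 110: np.int64(29), 130: np.int64(5), 150: np.int64(0), 170: np.int64(0)}
-100 -63.6 66.0 100.0
-80 -60.8 66.0 100.0
80 116.2 71.0 109.0
100 117.2 71.0 109.0
[[ 0.969 -0.247 -0.   ]
 [-0.247 -0.969 -0.002]
 [ 0.     0.002 -1.   ]]
```

servo_tool --pt "0.0885 -0.1685 0 0 0 0 1" --pt "0.0885 -0.1685 0 0 0 0 1" --pt "0.0885 -0.1685 0 0 0 0 1" --pt "0.0885 -0.1685 0 0 0 0 1" --pt "0.0885 -0.1685 0 0 0 0 1" --pt "0.0885 -0.1685 0 0 0 0 1" --pt "0.0885 -0.1685 0 0 0 0 1" --pt "0.0885 -0.1685 0 0 0 0 1" --pt "0.0885 -0.1685 0 0 0 0 1" --pt "0.0885 -0.1685 0 0 0 0 1" --pt "0.0046 -0.1757 0 0 0 0 1" --pt "0.0046 -0.1757 0 0 0 0 1" --pt "0.0046 -0.1757 0 0 0 0 1" --pt "0.0046 -0.1757 0 0 0 0 1" --pt "0.0046 -0.1757 0 0 0 0 1" --pt "0.0046 -0.1757 0 0 0 0 1" --pt "0.0046 -0.1757 0 0 0 0 1" --pt "0.0046 -0.1757 0 0 0 0 1" --pt "0 0 0 0 0 0 1" --pt "0 0 0 0 0 0 1"

```text
clock: 2.6
position: [430.5, -321.4, 230.7]
ee_rot: [0.992, -0.125, -0.001, -0.0]
contact_force: [-0.3, -0.2, 0.1]
gripper_width: 85.3
grasp_force: 0.0
```

servo_tool --pt "0.0017 0 -0.061 0 0 0 1" --pt "0 0 -0.061 0 0 0 1" --pt "0 0 -0.061 0 0 0 1" --pt "0 0 -0.061 0 0 0 1" --pt "0 0 0 0 0 0 1" --pt "0 0 0 0 0 0 0" --pt "0 0 0 0 0 0 0" --pt "0 0 0 0 0 0 0" --pt "0 0 0 0 0 0 0" --pt "0 0 0 0 0 0 0" --pt "0 0 0 0 0 0 0"

```text
clock: 3.98
position: [431.7, -321.8, 158.5]
ee_rot: [0.992, -0.125, 0.0, 0.0]
contact_force: [0.7, 0.2, 2.4]
gripper_width: 15.5
grasp_force: 58.6
```

servo_tool --pt "0 0 0.04 0 0 0 0" --pt "0 0 0.08 0 0 0 0" --pt "0 0 0.08 0 0 0 0" --pt "0.0639 -0.1727 0 0 0 0 0" --pt "0.0639 -0.1727 0 0 0 0 0" --pt "0.0639 -0.1727 0 0 0 0 0" --pt "0 0 -0.135 0 0 0 0" --pt "0 0 -0.135 0 0 0 0" --pt "0 0 -0.135 0 0 0 0" --pt "0 0 -0.135 0 0 0 0" --pt "0 0 -0.02 0 0 0 0" --pt "0 0 -0.02 0 0 0 0" --pt "0 0 -0.02 0 0 0 0" --pt "0 0 -0.02 0 0 0 0" --pt "0 0 0 0 0 0 0"

```text
clock: 5.85
position: [489.0, -476.9, 32.2]
ee_rot: [0.992, -0.125, -0.0, -0.0]
contact_force: [-0.7, 0.3, -0.1]
gripper_width: 15.1
grasp_force: 58.7
```

servo_tool --pt "0 0 -0.004 0 0 0 0" --pt "0 0 -0.004 0 0 0 0" --pt "0 0 0 0 0 0 0"

```text
clock: 6.22
position: [489.2, -477.2, 30.2]
ee_rot: [0.992, -0.124, 0.0, 0.0]
contact_force: [-0.2, 0.3, 1.7]
gripper_width: 15.6
grasp_force: 58.9
```

```bash
python3 - <<'E'
from h import *
d=vision.get_image("scene"); cv2.imwrite("pics/s1.png",cv2.resize(d["image"][190:400,250:530,::-1],None,fx=2,fy=2)); print(arm.read_state()["contact_force"])
E
```

```text
[-0.12365329  0.48568176  1.70634018]
```

View pics/s1.png

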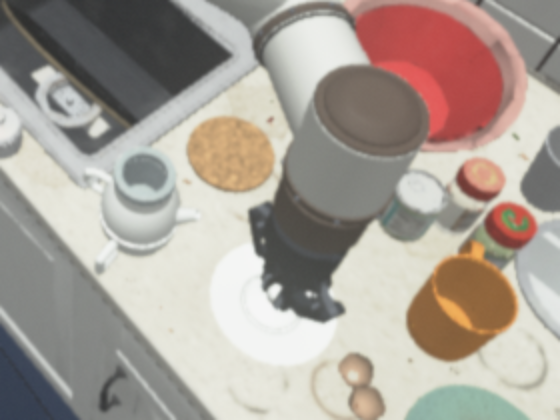

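Lid is standing on the saucer (275,300); the stack shows the infuser still in the pot's neck (147,168). Release and go to the infuser.

servo_tool --pt "0 0 0 0 0 0 1" --pt "0 0 0 0 0 0 1" --pt "0 0 0 0 0 0 1" --pt "0 0 0 0 0 0 1" --pt "0 0 0.05 0 0 0 1" --pt "0 0 0.16 0 0 0 1" --pt "0 0 0.16 0 0 -0.0838 1" --pt "0 0 0.16 0 0 -0.0838 1" --pt "-0.0639 0.1727 0 0 0 -0.0838 1" --pt "-0.0639 0.1727 0 0 0 -0.0838 1" --pt "-0.0639 0.1727 0 0 0 -0.0838 1" --pt "0 0 0 0 0 0 1"

```text
clock: 7.78
position: [430.0, -319.0, 190.4]
ee_rot: [0.856, -0.516, 0.0, -0.0]
contact_force: [0.2, -1.2, 0.7]
gripper_width: 85.2
grasp_force: 0.0
```

```bash
python3 - <<'E'
from h import *
print(arm.read_state()["joints"].round(2))
for n in("scene","top"):
    d=vision.get_image(n); W=cloud(d)
    P=sl(W,(430,-321),60,126,143); print(n,mec(P) if len(P) else 0,circ(P) if len(P) else 0,len(P),P[:,2].max() if len(P) else 0)
    P=sl(W,(489,-477),40,28,50); print("lid",mec(P) if len(P) else 0,circ(P) if len(P) else 0,len(P))
E
```

```text
[-0.34  0.27 -0.27 -0.   -1.03  0.82]
scene [ 430.  -323.5   33.3] [ 428.6 -323.5   28.2] 349 142.4601724972711
lid [ 486.2 -477.7    9.7] [ 485.8 -478.1    6.8] 75
top [ 431.2 -319.8   32.9] [ 430.7 -318.7   27.9] 215 142.98066429902593
lid 0 0 0
```

servo_tool --pt "0 0 -0.06 0 0 0 1" --pt "0 0 -0.06 0 0 0 1" --pt "0 0 -0.06 0 0 0 1" --pt "0 0 -0.056 0 0 0 1" --pt "0 0 0 0 0 0 0" --pt "0 0 0 0 0 0 0" --pt "0 0 0 0 0 0 0" --pt "0 0 0 0 0 0 0"

```text
clock: 8.88
position: [431.7, -321.7, 118.4]
ee_rot: [0.856, -0.517, 0.0, -0.0]
contact_force: [0.3, -0.5, 0.1]
gripper_width: 62.9
grasp_force: 65.6
```

servo_tool --pt "0 0 0.03 0 0 0 0" --pt "0 0 0.06 0 0 0 0" --pt "0 0 0.06 0 0 0 0" --pt "0 0 0.08 0 0 0 0" --pt "-0.002 0.1 0 0 0 0 0" --pt "-0.002 0.196 0 0 0 0 0" --pt "-0.002 0.196 0 0 0 0 0" --pt "-0.002 0.196 0 0 0 0 0" --pt "-0.002 0.196 0 0 0 0 0" --pt "-0.002 0.196 0 0 0 0 0" --pt "-0.002 0.196 0 0 0 0 0" --pt "-0.002 0.196 0 0 0 0 0" --pt "-0.002 0.196 0 0 0 0 0" --pt "-0.002 0.196 0 0 0 0 0" --pt "-0.001 0.196 0 0 0 0 0" --pt "0 0.096 0 0 0 0 0" --pt "0 0 0 0 0 0 0" --pt "0 0 0 0 0 0 0"

```text
clock: 11.12
position: [425.0, 324.6, 187.2]
ee_rot: [0.856, -0.518, -0.0, 0.0]
contact_force: [-0.9, -0.1, -1.7]
gripper_width: 63.5
grasp_force: 65.7
```

```bash
python3 - <<'E'
from h import *
d=vision.get_image("scene"); im=d["image"][:,:,::-1]
cv2.imwrite("pics/s2.png",np.hstack([cv2.resize(im[60:210,80:280],None,fx=2,fy=2),cv2.resize(im[220:370,250:450],None,fx=2,fy=2)]))
print(arm.read_state()["position"])
E
```

```text
[425.1021058  324.2032407  187.20392872]
```

View pics/s2.png

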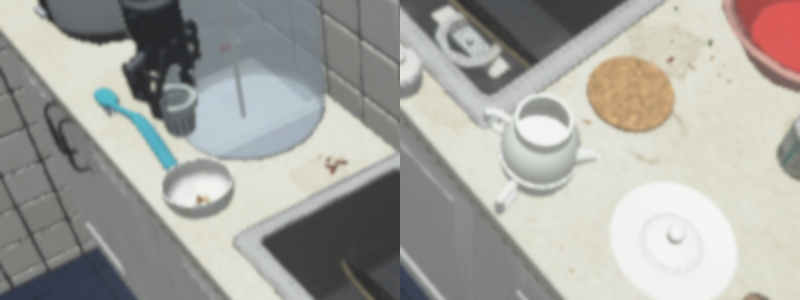

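servo_tool --pt "0 0 -0.12 0 0 0 0" --pt "0 0 -0.12 0 0 0 0" --pt "0 0 -0.12 0 0 0 0" --pt "0 0 -0.06 0 0 0 0" --pt "0 0 -0.02 0 0 0 0" --pt "0 0 -0.01 0 0 0 0" --pt "0 0 -0.01 0 0 0 0" --pt "0 0 -0.007 0 0 0 0" --pt "0 0 -0.005 0 0 0 0" --pt "0 0 0 0 0 0 0"

```text
clock: 12.42
position: [425.2, 325.3, 45.3]
ee_rot: [0.856, -0.517, 0.0, -0.0]
contact_force: [-0.5, 0.3, -0.9]
gripper_width: 63.4
grasp_force: 65.8
```

servo_tool --pt "0 0 -0.004 0 0 0 0" --pt "0 0 -0.003 0 0 0 0" --pt "0 0 0 0 0 0 0"

```text
clock: 12.8
position: [425.3, 325.3, 44.0]
ee_rot: [0.856, -0.517, 0.0, -0.0]
contact_force: [-1.0, -0.3, 4.7]
gripper_width: 63.3
grasp_force: 66.4
```

servo_tool --pt "0 0 0 0 0 0 0.9" --pt "0 0 0 0 0 0 0.9" --pt "0 0 0 0 0 0 0.9" --pt "0 0 0.03 0 0 0 0.9" --pt "0 0 0.06 0 0 0 0.9" --pt "0 0 0.15 0 0 0 1" --pt "0 0 0.15 0 0 0 1" --pt "0 0 0.05 0 0 0 1" --pt "0 -0.1 0 0 0 0 1" --pt "0 -0.2 0 0 0 0 1" --pt "0 -0.2 0 0 0 0 1" --pt "0 -0.2 0 0 0 0 1" --pt "0 0 0 0 0 0 1"

```text
clock: 14.42
position: [423.9, 111.7, 174.9]
ee_rot: [0.854, -0.52, -0.001, 0.001]
contact_force: [-0.9, 0.5, 0.7]
gripper_width: 85.5
grasp_force: 0.0
```

```bash
python3 - <<'E'
from h import *
for n in("scene","top"):
    d=vision.get_image(n); W=cloud(d)
    P=sl(W,(425,325),50,58,75); print(n,mec(P),circ(P),len(P),P[:,2].max())
    P=sl(W,(425,325),75,44,54);P=P[np.hypot(P[:,0]-425,P[:,1]-325)>45]; print("bowl",mec(P),circ(P),len(P))
    P=sl(W,(430,-321),50,118,132); print("neck",mec(P),circ(P),len(P))
    P=sl(W,(489,-477),20,30,50); print("lid",mec(P),circ(P),len(P))
    cv2.imwrite("pics/a_%s.png"%n,d["image"][:,:,::-1])
print(arm.read_state()["position"])
a=cv2.imread("pics/a_scene.png")[110:210,100:280];b=cv2.imread("pics/a_top.png")[190:290,50:230]
cv2.imwrite("pics/a.png",cv2.resize(np.hstack([a,b]),None,fx=2.2,fy=2.2))
E
```

```text
scene [421.7 325.9  34.8] [422.2 323.7  28.2] 127 69.25418831932268
bowl [423.  324.2  59.2] [423.7 323.9  55.8] 118
neck [ 430.3 -322.3   31.8] [ 429.2 -322.7   29.1] 265
lid [ 486.8 -477.9    9.4] [ 486.1 -478.2    6.7] 75Traceback (most recent call last):
  File "<stdin>", line 4, in <module>
    return umr_maximum(a, axis, None, out, keepdims, initial, where)
ValueError: zero-size array to reduction operation maximum which has no identity
```

servo_tool --pt "0.0024 -0.1 0 0 0 0 1" --pt "0.0024 -0.182 0 0 0 0 1" --pt "0.0024 -0.182 0 0 0 0 1" --pt "0.0024 -0.182 0 0 0 0 1" --pt "0.0024 -0.182 0 0 0 0 1" --pt "0.0024 -0.182 0 0 0 0 1" --pt "0.0024 -0.182 0 0 0 0 1" --pt "0.0024 -0.182 0 0 0 0 1" --pt "0 -0.082 0 0 0 0 1" --pt "0 0 0 0 0 0 1" --pt "0 0 -0.06 0 0 0 1" --pt "0 0 -0.06 0 0 0 1" --pt "0 0 -0.06 0 0 0 1" --pt "0 0 -0.05 0 0 0 1" --pt "0 0 0 0 0 0 1"

```text
clock: 16.4
position: [430.8, -320.4, 105.1]
ee_rot: [0.856, -0.517, -0.001, 0.0]
contact_force: [-0.3, -0.4, 0.3]
gripper_width: 85.6
grasp_force: 0.0
```

servo_tool --pt "0 0 0.003 0 0 0 0" --pt "0 0 0 0 0 0 0" --pt "0 0 0 0 0 0 0" --pt "0 0 0 0 0 0 0"

```text
clock: 16.9
position: [432.2, -322.1, 108.4]
ee_rot: [0.856, -0.517, 0.002, -0.0]
contact_force: [0.2, 1.6, 6.4]
gripper_width: 59.4
grasp_force: 64.8
```

servo_tool --pt "0 0 0.015 0 0 0 0" --pt "0 0 0.02 0 0 0 0" --pt "0 0 0.03 0 0 0 0" --pt "0 0 0.05 0 0 0 0" --pt "0 0 0.05 0 0 0 0" --pt "0 0 0.05 0 0 0 0" --pt "0 0 0 0 0 0 0"

```text
clock: 17.77
position: [432.0, -322.0, 173.5]
ee_rot: [0.856, -0.517, 0.002, -0.0]
contact_force: [-0.2, 0.5, -4.2]
gripper_width: 59.6
grasp_force: 65.3
```

```bash
python3 - <<'E'
from h import *
d=vision.get_image("scene"); cv2.imwrite("pics/s3.png",cv2.resize(d["image"][200:350,230:430,::-1],None,fx=2.5,fy=2.5)); print(arm.read_state()["position"])
E
```

```text
[ 431.22454532 -321.5967677   172.3581752 ]
```

View pics/s3.png

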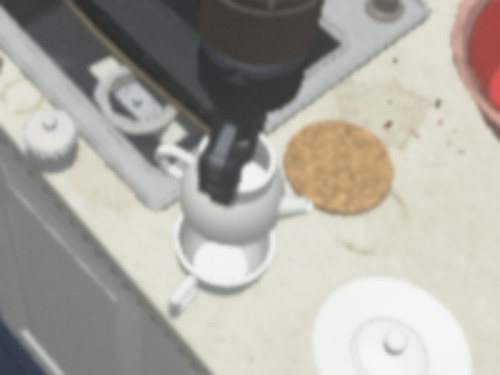

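servo_tool --pt "0.07 0.0033 0 0 0 0 0" --pt "0.137 0.0033 0 0 0 0 0" --pt "0.137 0.0033 0 0 0 0 0" --pt "0.137 0.0033 0 0 0 0 0" --pt "0.066 0 0 0 0 0 0" --pt "0 0 -0.05 0 0 0 0" --pt "0 0 -0.1 0 0 0 0" --pt "0 0 -0.1 0 0 0 0" --pt "0 0 -0.05 0 0 0 0" --pt "0 0 -0.03 0 0 0 0" --pt "0 0 -0.02 0 0 0 0" --pt "0 0 0 0 0 0 0"

```text
clock: 19.32
position: [595.2, -317.7, 66.9]
ee_rot: [0.856, -0.517, 0.0, -0.0]
contact_force: [-0.2, 0.1, -2.9]
gripper_width: 59.4
grasp_force: 65.5
```

```bash
python3 - <<'E'
from h import *
d=vision.get_image("scene"); cv2.imwrite("pics/s4.png",cv2.resize(d["image"][200:350,270:470,::-1],None,fx=2.5,fy=2.5)); s=arm.read_state();print(s["position"],s["contact_force"],s["joints"].round(2))
E
```

```text
[ 595.46208204 -317.79021522   67.30682285] [-0.11309037 -0.68327882 -3.06231277] [-0.25  0.61 -0.05  0.   -0.91  0.73]
```

View pics/s4.png

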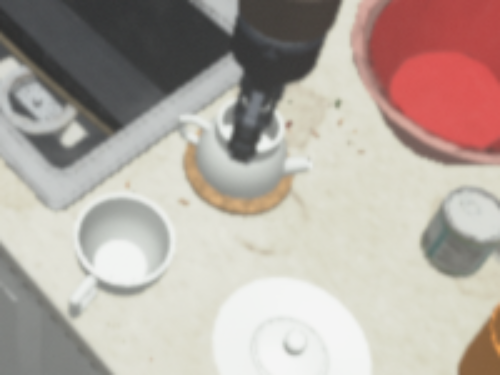

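Pot (240,165) hovers just above the mat, centred. Lower until contact.

servo_tool --pt "0 0 -0.006 0 0 0 0" --pt "0 0 -0.004 0 0 0 0" --pt "0 0 -0.004 0 0 0 0" --pt "0 0 0 0 0 0 0"

```text
clock: 19.88
position: [595.2, -317.6, 62.7]
ee_rot: [0.856, -0.517, 0.0, 0.0]
contact_force: [0.5, 0.2, -2.2]
gripper_width: 59.6
grasp_force: 65.6
```

servo_tool --pt "0 0 -0.0033 0 0 0 0" --pt "0 0 -0.0033 0 0 0 0" --pt "0 0 0 0 0 0 0"

```text
clock: 20.25
position: [595.2, -317.6, 62.6]
ee_rot: [0.856, -0.517, 0.0, 0.0]
contact_force: [-2.8, 3.2, 6.3]
gripper_width: 59.2
grasp_force: 66.8
```

servo_tool --pt "0 0 0.003 0 0 0 1" --pt "0 0 0 0 0 0 1" --pt "0 0 0 0 0 0 1" --pt "0 0 0 0 0 0 1" --pt "0 0 0.05 0 0 0 1" --pt "0 0 0.1 0 0 0 1" --pt "0 0 0.15 0 0 0 1" --pt "0 0 0.1 0 0 0 1" --pt "-0.0883 -0.133 0 0 0 0 1" --pt "-0.0883 -0.133 0 0 0 0 1" --pt "-0.0883 -0.133 0 0 0 0 1" --pt "-0.0883 -0.133 0 0 0 0 1" --pt "0 0 -0.1 0 0 0 1" --pt "0 0 -0.1 0 0 0 1" --pt "0 0 0 0 0 0 1" --pt "0 0 0 0 0 0 1"

```text
clock: 22.25
position: [490.0, -477.9, 123.3]
ee_rot: [0.856, -0.517, 0.001, 0.0]
contact_force: [-0.1, -0.0, -0.0]
gripper_width: 85.5
grasp_force: 0.0
```

```bash
python3 - <<'E'
from h import *
print(arm.read_state()["position"])
for n in("scene","top"):
    d=vision.get_image(n); W=cloud(d); print(n)
    for k,c,r,z0,z1 in (("neck",(595,-318),50,75,90),("cuprim",(431,-321),55,55,66),("sauc",(489,-477),75,10,18),("lid",(489,-477),20,30,50)):
        P=sl(W,c,r,z0,z1)
        if len(P)>8: print(k,mec(P),circ(P),len(P))
E
```

```text
[ 490.02951838 -477.86252887  123.31278908]
scene
neck [ 594.3 -318.9   32.6] [ 592.7 -318.7   29. ] 173
cuprim [ 429.9 -322.5   46.3] [ 429.5 -322.6   43.2] 278
sauc [ 488.4 -477.1   67.9] [ 488.6 -478.2   52.4] 1833
lid [ 485.7 -477.5    9.4] [ 485.1 -477.9    6.6] 55
top
neck [ 594.7 -315.9   31.4] [ 594.6 -315.9   28.7] 110
sauc [ 490.  -477.3   67.1] [ 485.3 -488.2   45.2] 719
lid [ 487.8 -474.5    8.9] [ 488.  -474.9    6.5] 42
```

servo_tool --pt "-0.0083 0.0053 -0.1 0 0 0 1" --pt "0 0 -0.1 0 0 0 1" --pt "0 0 -0.08 0 0 0 1" --pt "0 0 -0.03 0 0 0 1" --pt "0 0 0 0 0 0 0" --pt "0 0 0 0 0 0 0" --pt "0 0 0 0 0 0 0" --pt "0 0 0 0 0 0 0" --pt "0 0 0 0 0 0 0" --pt "0 0 0 0 0 0 0"

```text
clock: 23.6
position: [487.2, -476.0, 29.4]
ee_rot: [0.856, -0.517, 0.001, 0.0]
contact_force: [0.1, 0.7, 5.2]
gripper_width: 15.5
grasp_force: 58.8
```

servo_tool --pt "0 0 0.03 0 0 0 0" --pt "0 0 0.1 0 0 0 0" --pt "0 0 0.17 0 0 0 0" --pt "0 0 0.1 0 0 0 0" --pt "0.05 0.0722 0 0 0 0 0" --pt "0.0898 0.1322 0 0 0 0 0" --pt "0.0898 0.1322 0 0 0 0 0" --pt "0.0898 0.1322 0 0 0 0 0" --pt "0.0398 0.06 0 0 0 0 0" --pt "0 0 0 0 0 0 0" --pt "0 0 -0.05 0 0 0 0" --pt "0 0 -0.05 0 0 0 0" --pt "0 0 -0.02 0 0 0 0" --pt "0 0 0 0 0 0 0" --pt "0 0 0 0 0 0 0"

```text
clock: 25.48
position: [594.6, -317.4, 112.8]
ee_rot: [0.856, -0.518, 0.0, -0.0]
contact_force: [-0.3, -0.4, -0.7]
gripper_width: 15.1
grasp_force: 58.7
```

```bash
python3 - <<'E'
from h import *
print(arm.read_state()["position"])
d=vision.get_image("scene"); cv2.imwrite("pics/s5.png",cv2.resize(d["image"][190:340,290:440,::-1],None,fx=3.5,fy=3.5))
E
```

```text
[ 594.63561373 -317.39913703  112.75447709]
```

View pics/s5.png

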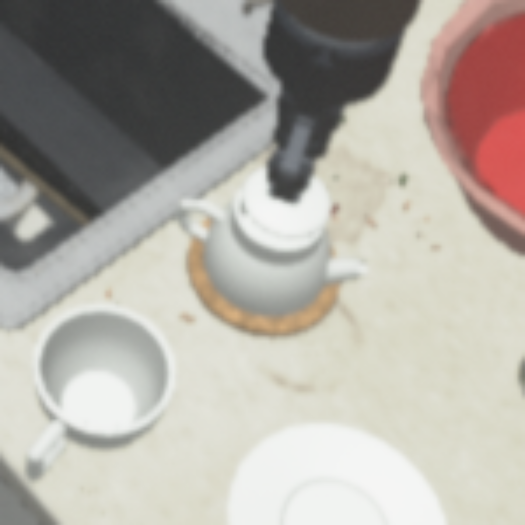

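Lid (283,205) is over the pot's neck and level. Lower gently.

servo_tool --pt "0 0 -0.01 0 0 0 0" --pt "0 0 -0.01 0 0 0 0" --pt "0 0 -0.01 0 0 0 0" --pt "0 0 -0.006 0 0 0 0" --pt "0 0 -0.004 0 0 0 0" --pt "0 0 0 0 0 0 0"

```text
clock: 26.28
position: [594.4, -317.0, 100.5]
ee_rot: [0.856, -0.517, 0.0, 0.0]
contact_force: [-1.1, 1.2, 0.4]
gripper_width: 15.2
grasp_force: 58.8
```

servo_tool --pt "0 0 -0.0033 0 0 0 0" --pt "0 0 0 0 0 0 0"

```text
clock: 26.52
position: [594.5, -317.0, 100.4]
ee_rot: [0.856, -0.517, 0.0, 0.0]
contact_force: [-1.6, 2.7, 5.4]
gripper_width: 15.4
grasp_force: 59.3
```

servo_tool --pt "0 0 0.003 0 0 0 1" --pt "0 0 0 0 0 0 1" --pt "0 0 0 0 0 0 1" --pt "0 0 0 0 0 0 1" --pt "0 0 0.05 0 0 0 1" --pt "0 0 0.1 0 0 0 1" --pt "0 0 0.15 0 0 0 1" --pt "0 0 0.1 0 0 0.0898 1" --pt "-0.1 -0.1 0 0 0 0.0898 1" --pt "-0.1 -0.1 0 0 0 0.0898 1" --pt "-0.1 -0.1 0 0 0 0.0898 1" --pt "0 0 0 0 0 0.0898 1" --pt "0 0 0 0 0 0.0898 1" --pt "0 0 0 0 0 0.0898 1" --pt "0 0 0 0 0 0 1"

```text
clock: 28.4
position: [504.5, -407.2, 221.4]
ee_rot: [0.997, 0.084, 0.001, 0.0]
contact_force: [-0.4, -0.3, -0.0]
gripper_width: 85.6
grasp_force: 0.0
```

```bash
python3 - <<'E'
from h import *
s=arm.read_state();print(s["position"],s["ee_rot"],s["joints"].round(2))
I=[]
for n in("scene","top"):
    d=vision.get_image(n); W=cloud(d); print(n); I.append(d["image"][:,:,::-1])
    for k,c,r,z0,z1 in (("knob",(595,-318),30,102,120),("disc",(595,-318),45,80,97),("cuprim",(431,-321),48,54,66),("sauc",(489,-477),75,9,18)):
        P=sl(W,c,r,z0,z1)
        if len(P)>8: print(k,mec(P),circ(P),len(P),P[:,2].min().round(),P[:,2].max().round())
    P=sl(W,(431,-321.5),85,20,56); q=P[:,:2]-[431,-321.5]; P=P[(np.hypot(*q.T)>50)&(q[:,0]<0)]
    print("handle",len(P),P.mean(0).round(1),P.min(0).round(1),P.max(0).round(1))
    T=P[P[:,2]>46]; print(len(T),T.mean(0).round(1),T.min(0).round(),T.max(0).round())
cv2.imwrite("pics/s6.png",np.hstack([cv2.resize(I[0][220:370,270:450],None,fx=2.2,fy=2.2),cv2.resize(I[1][170:320,300:480],None,fx=2.2,fy=2.2)]))
E
```

```text
[ 504.50134974 -407.20376589  221.39433242] [9.96505205e-01 8.35271991e-02 6.16911267e-04 4.50716667e-04] [-0.43  0.43  0.05  0.   -1.19  2.17]
scene
knob [ 592.3 -321.3    8.9] [ 592.6 -321.6    6.3] 45 102.0 115.0
disc [ 592.2 -319.1   30.9] [ 591.3 -319.6   22.4] 313 80.0 95.0
cuprim [ 430.4 -322.4   46.4] [ 429.4 -322.6   43.2] 298 54.0 64.0
sauc [ 489.4 -478.4   68.5] [ 488.6 -477.9   54.8] 1973 9.0 18.0
handle 104 [ 367.3 -335.7   41.6] [ 355.8 -340.6   20.8] [ 383.  -327.8   55.8]
58 [ 368.9 -334.7   51.4] [ 356. -341.   47.] [ 382. -328.   56.]
top
cuprim [ 423.8 -350.5   33. ] [ 430.4 -322.5   41. ] 54 54.0 64.0
sauc [ 489.9 -476.8   68.1] [ 485.9 -476.3   52.4] 947 9.0 18.0
handle 4 [ 361.3 -337.    49.5] [ 358.7 -338.4   49.2] [ 363.9 -335.6   49.8]
4 [ 361.3 -337.    49.5] [ 359. -338.   49.] [ 364. -336.   50.]
```

View pics/s6.png

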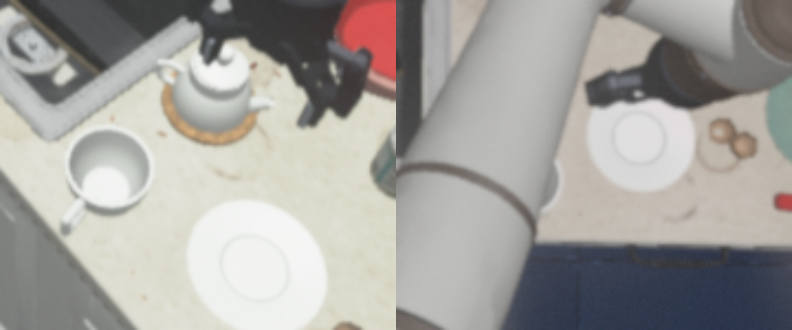

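Lid sits closed on the pot (215,65); the cup (108,165) has its handle at (75,213); the saucer is free. Now the cup handle.

servo_tool --pt "-0.149 0.0817 0 0 0 0.0166 1" --pt "-0.149 0.0817 0 0 0 0 1" --pt "-0.149 0.0817 0 0 0 0 1" --pt "0 0 -0.15 0 0 0 1" --pt "0 0 -0.17 0 0 0 1" --pt "0 0 -0.15 0 0 0 1" --pt "0 0 0 0 0 0 1" --pt "0 0 0 0 0 0 1" --pt "0 0 0 0 0 0 1"

```text
clock: 29.62
position: [371.8, -334.2, 81.4]
ee_rot: [0.995, 0.101, 0.002, 0.001]
contact_force: [0.1, -0.4, -0.5]
gripper_width: 85.6
grasp_force: 0.0
```

```bash
python3 - <<'E'
from h import *
d=vision.get_image("scene");e=vision.get_image("top")
f=lambda d,r,c:cv2.resize(d["image"][r:r+120,c:c+150,::-1],None,fx=2.6,fy=2.6)
cv2.imwrite("pics/s7.png",np.hstack([f(d,240,240),f(e,200,290)]))
E
```

View pics/s7.png

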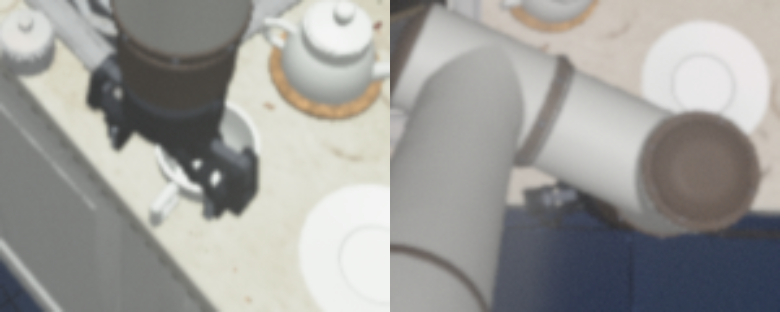

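The fingers straddle the cup handle (165,195 in the left crop); descend and pinch.

servo_tool --pt "-0.003 0 -0.06 0 0 0 1" --pt "0 0 -0.06 0 0 0 1" --pt "0 0 -0.05 0 0 0 1" --pt "0 0 -0.028 0 0 0 1" --pt "0 0 0 0 0 0 0.4" --pt "0 0 0 0 0 0 0.3" --pt "0 0 0 0 0 0 0.25" --pt "0 0 0 0 0 0 0.2" --pt "0 0 0 0 0 0 0" --pt "0 0 0 0 0 0 0" --pt "0 0 0 0 0 0 0" --pt "0 0 0 0 0 0 0"

```text
clock: 31.22
position: [369.6, -333.7, 20.1]
ee_rot: [0.995, 0.101, 0.0, 0.0]
contact_force: [-0.6, -0.5, 5.4]
gripper_width: 10.0
grasp_force: 58.6
```

servo_tool --pt "0 0 0.015 0 0 0 0" --pt "0 0 0.03 0 0 0 0" --pt "0 0 0.05 0 0 0 0" --pt "0 0 0.055 0 0 0 0" --pt "0.05 -0.05 0 0 0 0 0" --pt "0.1 -0.1 0 0 0 0 0" --pt "0.1 -0.15 0 0 0 0 0" --pt "0.05 -0.1 0 0 0 0 0" --pt "0 0 0 0 0 0 0" --pt "0 0 0 0 0 0 0" --pt "0 0 0 0 0 0 0"

```text
clock: 32.6
position: [458.8, -452.5, 64.9]
ee_rot: [0.995, 0.101, -0.0, -0.0]
contact_force: [-0.3, -0.5, -1.4]
gripper_width: 10.1
grasp_force: 58.8
```

```bash
python3 - <<'E'
from h import *
s=arm.read_state();print(s["position"],s["contact_force"],s["gripper_width"])
p=s["position"]; g=p[:2]+np.array([60.8,12.4]);print("exp cup",g)
I=[]
for n in("scene","top"):
    d=vision.get_image(n); W=cloud(d); I.append(d["image"][:,:,::-1]); print(n)
    P=sl(W,g,52,90,110); print("rim",mec(P),circ(P),len(P)) if len(P)>8 else 0
    if len(P)>8:
        q=P[P[:,2]>98]; A=np.c_[q[:,:2]-g,np.ones(len(q))]; print("plane",np.linalg.lstsq(A,q[:,2],rcond=None)[0].round(3))
    P=sl(W,(489,-477),75,9,18); print("sauc",mec(P),len(P))
cv2.imwrite("pics/s8.png",np.hstack([cv2.resize(I[0][240:390,290:470],None,fx=2.2,fy=2.2),cv2.resize(I[1][170:320,300:480],None,fx=2.2,fy=2.2)]))
E
```

```text
[ 458.75254094 -452.46576761   64.8579712 ] [-0.26189853 -0.49340476 -1.41805489] 10.144435690517453
exp cup [ 519.55254094 -440.06576761]
scene
rim [ 531.4 -476.3   25. ] [ 524.1 -457.5   27. ] 74
plane [ 5.5000e-02 -2.4400e-01  9.2817e+01]
sauc [ 488.8 -478.    67.8] 1330
top
rim [ 486.9 -426.5   22.7] [ 507.2 -432.3   29.4] 37
plane [ 6.40000e-02 -3.90000e-02  1.06528e+02]
sauc [ 463.8 -473.4   52.2] 277
```

View pics/s8.png

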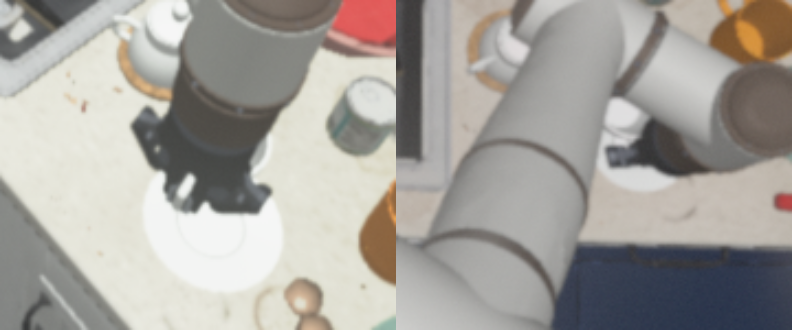

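servo_tool --pt "-0.051 -0.062 0 0 0 0 0" --pt "-0.051 -0.062 0 0 0 0 0" --pt "0 0 -0.05 0 0 0 0" --pt "0 0 -0.04 0 0 0 0" --pt "0 0 -0.02 0 0 0 0" --pt "0 0 0 0 0 0 0" --pt "0 0 0 0 0 0 0"

```text
clock: 33.58
position: [429.4, -490.6, 32.2]
ee_rot: [0.995, 0.101, 0.0, 0.0]
contact_force: [0.2, 0.0, -2.6]
gripper_width: 10.3
grasp_force: 58.9
```

```bash
python3 - <<'E'
from h import *
s=arm.read_state();print(s["position"],s["contact_force"],s["gripper_width"])
I=[]
for n in("scene","top"):
    d=vision.get_image(n); W=cloud(d); I.append(d["image"][:,:,::-1]); print(n)
    P=sl(W,(490,-477),50,62,78); print("rim",mec(P),circ(P),len(P)) if len(P)>8 else 0
    if len(P)>8:
        A=np.c_[P[:,:2]-[490,-477],np.ones(len(P))]; print("plane",np.linalg.lstsq(A,P[:,2],rcond=None)[0].round(3))
cv2.imwrite("pics/s9.png",np.hstack([cv2.resize(I[0][270:400,320:450],None,fx=3,fy=3),cv2.resize(I[1][180:310,340:470],None,fx=3,fy=3)]))
E
```

```text
[ 429.35260428 -490.62439932   32.15443211] [ 0.2171058   0.04910098 -2.56452906] 10.254641070014932
scene
rim [ 496.7 -519.5   16.9] [ 494.5 -511.3   13.2] 39
plane [ 3.8000e-02 -3.8100e-01  5.3894e+01]
top
rim [ 452.7 -472.4   16.1] [ 463.  -473.1   16.9] 24
plane [-0.671  0.159 42.594]
```

View pics/s9.png

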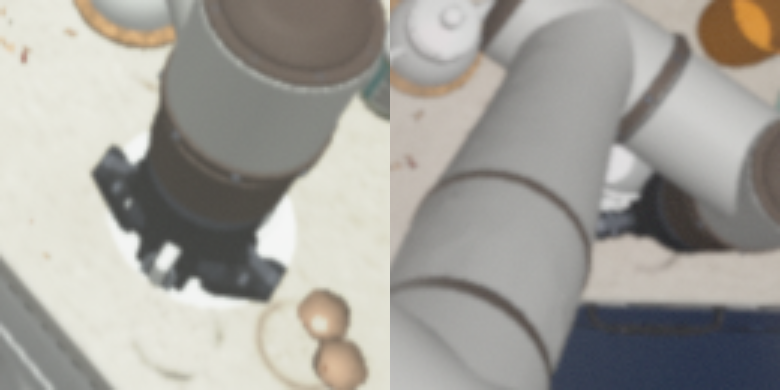

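Cup is mostly hidden under the hand over the saucer; handle visible at (160,262) left crop. Lowering by feel.

servo_tool --pt "-0.003 0.003 -0.007 0 0 0 0" --pt "0 0 -0.007 0 0 0 0" --pt "0 0 -0.005 0 0 0 0" --pt "0 0 0 0 0 0 0" --pt "0 0 0 0 0 0 0"

```text
clock: 34.3
position: [428.0, -489.9, 26.2]
ee_rot: [0.995, 0.101, 0.0, 0.0]
contact_force: [-0.0, -0.2, -1.5]
gripper_width: 10.6
grasp_force: 58.9
```

servo_tool --pt "0 0 -0.0033 0 0 0 0" --pt "0 0 -0.0033 0 0 0 0" --pt "0 0 0 0 0 0 0"

```text
clock: 34.67
position: [427.9, -490.0, 25.2]
ee_rot: [0.995, 0.101, 0.0, 0.0]
contact_force: [-2.3, 0.7, 4.2]
gripper_width: 10.1
grasp_force: 59.8
```

servo_tool --pt "0 0 0 0 0 0 0.5" --pt "0 0 0 0 0 0 0.5" --pt "0 0 0 0 0 0 0.5" --pt "0 0 0 0 0 0 0.5" --pt "0 0 0.05 0 0 0 0.5" --pt "0 0 0.1 0 0 0 0.5" --pt "0 0 0.15 0 0 0 0.5" --pt "0 0 0.15 0 0 0 0.5" --pt "0 0.2 0 0 0 0 0.5" --pt "0 0.2 0 0 0 0 0.5" --pt "0 0.2 0 0 0 0 0.5" --pt "0 0.2 0 0 0 0 0.5" --pt "0 0.2 0 0 0 0 0.5" --pt "0 0.2 0 0 0 0 0.5" --pt "0 0 0 0 0 0 0.5" --pt "0 0 0 0 0 0 0.5"

```text
clock: 36.67
position: [428.4, -129.6, 160.1]
ee_rot: [0.995, 0.102, 0.001, 0.0]
contact_force: [-0.3, -0.6, -0.5]
gripper_width: 42.6
grasp_force: 0.0
```

```bash
python3 - <<'E'
from h import *
print(arm.read_state()["position"])
I=[]
for n in("scene","top"):
    d=vision.get_image(n); W=cloud(d); I.append(d["image"][:,:,::-1]); print(n)
    for k,c,r,z0,z1 in (("cuprim",(489,-477),49,60,72),("sauc",(489,-477),75,9,18),("knob",(595,-318),30,100,120),("disc",(595,-318),45,84,97),("inf",(425,325),50,58,72),("bowl",(425,325),75,44,55),("seas",(384,-123),45,50,70),("garlic",(380,8),40,25,60)):
        P=sl(W,c,r,z0,z1)
        if len(P)>8: print(k,mec(P),circ(P),len(P),P[:,2].max().round())
cv2.imwrite("pics/s10.png",np.vstack([np.hstack([cv2.resize(I[0][240:390,290:470],None,fx=2,fy=2),cv2.resize(I[1][170:320,300:480],None,fx=2,fy=2)]),np.hstack([cv2.resize(I[0][110:210,130:310],None,fx=2,fy=2),cv2.resize(I[1][200:300,60:240],None,fx=2,fy=2)])]))
E
```

```text
[ 428.35348915 -129.64103809  160.09510707]
scene
cuprim [ 487.9 -477.4   46.3] [ 487.6 -478.2   43.2] 336 69.0
sauc [ 488.5 -477.5   67.7] [ 481.4 -480.3   48. ] 1648 18.0
knob [ 592.4 -320.6    9.2] [ 592.2 -320.7    6.8] 62 116.0
disc [ 592.7 -318.1   31.1] [ 592.7 -319.8   21.1] 320 94.0
inf [423.3 324.5  33.9] [423.  323.5  28.5] 168 69.0
bowl [422.5 325.9  60.3] [423.4 321.5  49.4] 228 55.0
seas [ 380.6 -125.5   16.7] [ 380.4 -125.4    7.3] 33 63.0
garlic [379.5   9.1  23.1] [378.7   7.7  14.7] 175 51.0
top
cuprim [ 490.2 -476.7   46.6] [ 489.7 -476.    43.2] 200 70.0
sauc [ 490.8 -476.6   68.1] [ 489.7 -472.7   49. ] 944 18.0
knob [ 595.3 -317.4    9.8] [ 594.8 -317.5    6.9] 46 117.0
disc [ 593.1 -316.4   31. ] [ 595.2 -317.6   21.8] 312 96.0
inf [425.3 326.1  33.3] [424.4 325.7  28.4] 272 72.0
bowl [425.5 326.1  58.1] [424.8 324.1  51.8] 255 55.0
seas [ 378.4 -117.    18.4] [ 376.9 -119.2    9.2] 31 68.0
garlic [382.   11.3  22.6] [381.4   9.2  14.2] 170 54.0
```

View pics/s10.png

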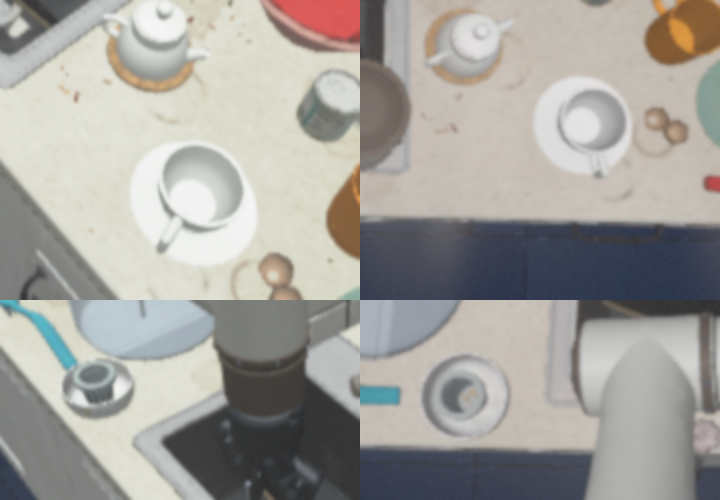

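The cup is on its saucer (195,185), the lidded pot on the mat (150,45) and the infuser upright in the bowl (95,385). Every measured centre matches its target within about 2 mm, and the arm is clear.

```bash
python3 -c "
from bench import arm
print(arm.job_done())"
```

```text
the job is handed in; nothing more can be done
None
```

I handed the job in at about 37 s of the 138 s allowed. The final pictures show the cup centred on its saucer, the closed teapot on the cork mat and the infuser upright in the flowered bowl; the seasoning pot and garlic were not moved noticeably. The hand-in call gave no verdict.

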